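# Take up the slack in a printer's Y axis with the thumbwheel

### The job

With a fingertip, push the print bed of the printer axis on the bench back along its beam until it rests against the rear bumpers, uncovering the belt take-up at the front end. Then roll the knurled thumbwheel under a fingertip, without gripping it, until the front face of the dark carrier block lines up with the gauge line scored on the housing cheeks. Leave the tools and parts lying around undisturbed.

Things in the scene. Friction and masses are not known exactly. Their poses are not given: they have to be found in the camera images.
- y_axis: The Y axis of a 3D printer, screwed to the bench: a black 40 x 40 mm beam, 310 mm long, on two cross feet, beam top 72 mm above the bench. Origin on the bench under the beam's front end; +x runs along the beam to the rear (motor end), +z up. The bright aluminium take-up housing (50 mm wide, top 66 mm above the bench) is in front of the beam's end, x from -45 to 0 mm, then the thumbwheel.
- wheel_centre (a point): Centre of the knurled aluminium thumbwheel: 51 mm in diameter, 16 mm wide, 52 mm above the bench (top of rim 77.5 mm), axle along the beam. Its rim is open above, below and to both sides, but for the bed over it until that is pushed back. An 8 mm screw end sticks out of its front face by up to 28 mm. Axes as y_axis; does not turn.
- thumbwheel (a joint): Angle of the thumbwheel (rad). It grows, and draws the carrier forward, as the top of the rim is rolled to the -y side of y_axis (clockwise seen from in front of the wheel, looking to the rear). One full turn moves the carrier 8 mm. It stays where it is left; 2 to 3 N along the rim turns it.
- carrier (a joint): How far the dark carrier block has been drawn forward (towards the wheel) by the screw (m), 0 = slack end, 0.0165 = against the front wall. At 0.010 its front face lines up with the gauge line. It starts 4 to 9 mm short of it.
- gauge_mark (a point): Middle between the two black gauge lines (1.6 mm wide), 32 mm in front of the beam's end, scored across the tops of the housing's two 8 mm cheeks. The housing is an open-topped channel; the carrier, 33 mm wide, slides between the cheeks, its top level with theirs. The front wall stands 7 mm in front of the lines.
- bed (a joint): Travel of the print bed along the beam to the rear (m): 0 = foremost, over the take-up and wheel; 0.170 = against the rear bumpers. It rolls with a drag of about 2 N and stays where it is left.
- bed_front_edge (a point): Middle of the bed's front edge, half-way up; moves with the bed. The bed is a 200 mm (along the beam) x 190 mm plate, 7 mm thick, underside 100 mm and top 107 mm above the bench; beneath its front edge is free space down to the thumbwheel. Axes as y_axis.
- screwdriver: Screwdriver, 170 mm, lying in front of the take-up; bystander.
- oil_bottle: White bottle, 38 mm in diameter, 85 mm tall, standing near the take-up; bystander.
- bracket: Grey printed angle bracket, 50 x 32 x 39 mm, near the take-up; bystander.
- scraper: Scraper, 200 mm long, lying on the bench; bystander.
- calliper: Digital calliper, 236 mm long, lying flat; bystander.
- gear: Grey printed gear wheel, 40 mm in diameter, 14 mm thick, lying flat beside the beam; bystander.

How it is judged:
On the way, in this order (a step that is already met when the one before it is completed fails the run):
1. the bed is pushed back against the rear bumpers (within 8 mm) (value of joint bed above 0.162 m), for 0.2 s.
2. the thumbwheel has drawn the carrier to the gauge line (within 1 mm) (value of joint carrier between 0.009 and 0.011 m), for 0.2 s.
At the end, for the whole second after the job is handed in: The bed stands within 10 mm of the rear bumpers, the carrier's front face is within 1 mm of the gauge line, and both are at rest (all of step 2 and value of joint bed above 0.16 m and velocity of joint thumbwheel between -0.05 and 0.05 rad/s and velocity of joint bed between -0.01 and 0.01 m/s); the robot touches nothing.
It fails at once if the thumbwheel is taken between the fingers (distance between the grasp point and wheel_centre below 0.028 m).
It fails at once if a tool or part lying around is disturbed (moved more than 20 mm) or lifted (distance of any of screwdriver, oil_bottle, bracket, scraper, calliper, gear from where it was at the start of the episode above 0.02 m).
It also fails if it takes over 67 s, if anything falls off the work surface, if the arm or the gripper's body presses on something with over 40 N, if the wrist force passes 120 N, or if a joint passes its speed limit or range.

### The arm

A 6-joint arm with a two-finger parallel gripper is mounted at the origin on the work surface. World frame = base frame: x ahead of the robot, y to its left, z up, the work surface at z = 0. Lengths are in m, angles in rad, forces in N, time in s.
With the tool pointing down it reaches from about 0.3 to 0.85 m from the base axis. Payload 4.2 kg.
Tool frame: the origin (TCP) lies between the finger pads; the fingertips stand 22 mm ahead of it and the grasp point (between the pads) lies 3 mm ahead of it; z points along the fingers, y is the direction in which the jaws open and shut (so a half turn about z gives the same grasp; the last joint's range is limited). The gripper opens to 91 mm and grips with 3 to 60 N. Pads are 32 mm wide; open, the fingers measure 118 mm over their backs; the gripper's body (76 mm by 178 mm) begins 60 mm behind the grasp point.
Start: joints at [1.259, 0.32, 1.565, -0, 1.257, -0.02], TCP at [0.165, 0.551, 0.236] pointing down, gripper open.
Joint ranges: [-3.11, 3.11], [-0.84, 2.01], [0.21, 2.61], [-1.34, 4.49], [0.05, 2.63], [-2.56, 2.56]. Speed limits (rad/s): [2.57, 2.57, 3.14, 3.14, 3.14, 3.14].

### API

Orientations are given as a unit quaternion [w, x, y, z].
In Python, from rig import r gives the robot as it stands.
- The arm moves only by the tool servo_tool, never from a script. Its arguments are lists of equal length, an entry for each row: "slide": the shift along the tool's x, y, z in cm, a list of three; "angular": the turn, a rotation vector about the tool's x, y, z in rad, a list of three. A call has exactly 8 rows; each row shifts and turns the pose as measured when the row begins, along the tool's axes as they then stand; what a row does not reach is not made up. A row lasts 1/12 s, in which the tool goes at most 41.7 mm and 7.16 degrees, less where a joint would pass 70% of its speed; a pose out of reach is approached as far as the arm can. A call is refused whole if a number of a shift passes 4.17 or a number of a turn 0.125, either way. A call with a gripper value outside its range is refused whole. "claw" is the opening in per cent of the stroke, from 0 (shut) to 100 (fully open), set as the call begins (left out, the last holds). The fingers move at their own pace and stop on an object; the grip force is fixed at half the most. Time passes only in rows, so rows that do not move let the fingers close, or fill a call up. It gives the time, the measured TCP pose, the force and the opening at its end, in the units of the state.
- r.read_state(): the state, without advancing time (a new reading comes with each control period).
- r.read_camera(name): name is "scene" or "side" or "wrist"; returns a dict with "img" (400x640x3 uint8, red, green, blue), "fx", "fy", "cx", "cy" (pixels), "k1" (the pictures are not rectified: a ray, as slopes to the right and down, at radius r is drawn at 1 + k1 r^2 times it, then the intrinsics apply), "view" (4x4, takes a point from world to camera coordinates); the wrist camera has in their place "T_tool_cam" (4x4, takes a point from camera to tool coordinates, whose origin is the TCP and whose axes are the flange's). Camera axes: x right, y up, looking along -z (the intrinsics and any distortion apply to the point x, -y, -z); pixel columns grow to the right and rows downward; lengths in m; the calibration is good to about 2 mm. A picture is of the moment at which its call begins: read the wrist's pose just before it. There is no depth.
- r.sign_off(): hands the job in, once; it reports no verdict.
The state is a dict: "t": time; "joint_positions": joint angles; "joint_velocities": joint speeds; "joint_torque": joint torques, N m; "tool_pos": TCP position; "ee_rot": TCP orientation; "force": force on the tool from outside, world axes, zero at the start; "ft_torque": the same for the moment, N m; "opening": finger opening in m.
Only numpy, scipy, OpenCV 4.12 (cv2) and the standard library are available. Lean on these libraries where they do the work, as an engineer would, in place of code of your own. Each camera call takes 0.05 s, during which the arm holds its last target.

## Working session

There is one attempt and no reset: what is moved stays moved. The work goes in short steps, Python scripts to look and compute and a tool call to move; the robot and the scene stay as the last step left them, time stands still between calls to the robot, and variables do not carry over. Pictures are saved under pics/ and viewed, and the job is handed in when it is done.

Besides the shell and the picture viewer there is one more tool, called after "Request:" as name(argument=value, ...) on one line, values as JSON. servo_tool: Moves the arm, as the interface text tells. Its arguments: {"type":"object","properties":{"slide":{"type":"array","items":{"type":"array","items":{"type":"number"}}},"angular":{"type":"array","items":{"type":"array","items":{"type":"number"}}},"claw":{"type":"number"}},"required":["slide","angular"]}

```bash
mkdir -p pics; ls; python3 - <<'E'
from rig import r
import cv2
print(r.read_state())
for n in ["scene","side","wrist"]:
    c=r.read_camera(n)
    cv2.imwrite(f"pics/{n}0.png",c["img"][:,:,::-1])
    print(n,{k:v for k,v in c.items() if k!="img"})
E
```

```text
pics
{'t': 0.0, 'joint_positions': array([ 1.25899738e+00,  3.20262503e-01,  1.56568430e+00, -8.96731746e-06,
        1.25736239e+00, -1.99771832e-02]), 'joint_velocities': array([ 3.61234430e-04,  7.77242251e-04, -1.56126854e-03,  2.01915568e-03,
        5.12117798e-04, -4.67158165e-05]), 'joint_torque': array([ 2.55079278e-03, -4.12457871e+01, -2.31976479e+01,  7.29973731e-02,
        4.58171521e-02, -1.13925814e-04]), 'tool_pos': array([0.165273  , 0.55025152, 0.23513507]), 'ee_rot': array([-1.37519126e-04,  1.45392269e-01,  9.89373717e-01, -8.47191730e-04]), 'force': array([ 0.26813138,  0.44418561, -0.5927365 ]), 'ft_torque': array([-0.00973647, -0.01661095,  0.03782581]), 'opening': 0.09092562354095658}
scene {'fx': 364.80445465181236, 'fy': 364.80445465181236, 'cx': 323.07932876492924, 'cy': 208.5662045121645, 'k1': -0.015289268337007136, 'view': array([[ 0.04583377,  0.99885845, -0.01345582,  0.02245924],
       [-0.64219821,  0.03978028,  0.76550571,  0.28136603],
       [ 0.76516712, -0.02644471,  0.64328839, -1.50535541],
       [ 0.        ,  0.        ,  0.        ,  1. 
[... 199 characters left out ...]
4591 ,  0.34164669],
       [ 0.56359835, -0.51985122,  0.6419592 , -0.42434405],
       [-0.47405004,  0.43289054,  0.76673486, -1.30585334],
       [ 0.        ,  0.        ,  0.        ,  1.        ]])}
wrist {'fx': 335.36681001544605, 'fy': 335.36681001544605, 'cx': 314.78859508906305, 'cy': 200.75266698450406, 'k1': -0.02913181211625527, 'T_tool_cam': array([[-1.59689777e-04,  9.58974770e-01,  2.83491384e-01,
         8.03720146e-02],
       [ 9.99999675e-01, -7.09127011e-05,  8.03175086e-04,
        -3.83675935e-04],
       [ 7.90327783e-04,  2.83491420e-01, -9.58974447e-01,
        -1.47968014e-01],
       [ 0.00000000e+00,  0.00000000e+00,  0.00000000e+00,
         1.00000000e+00]])}
```

View pics/scene0.png

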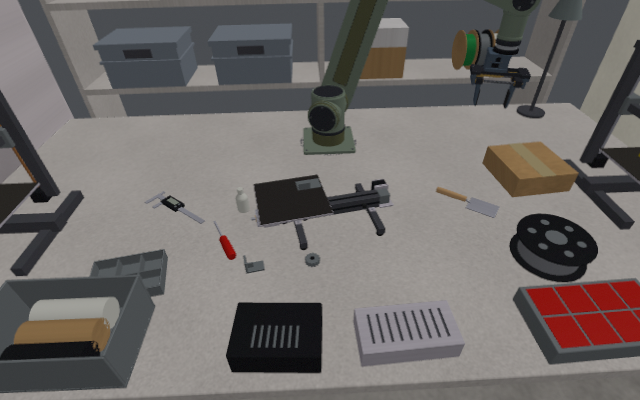

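View pics/side0.png

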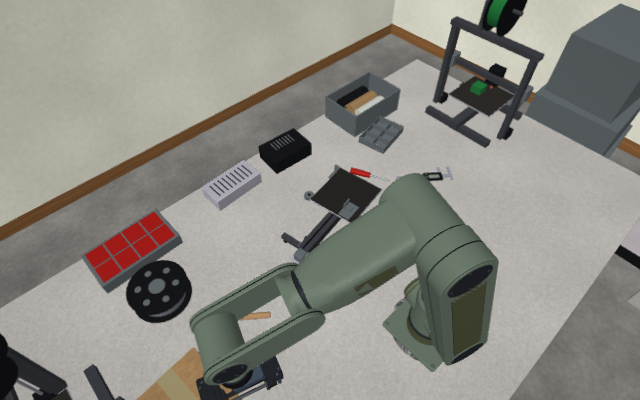

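View pics/wrist0.png

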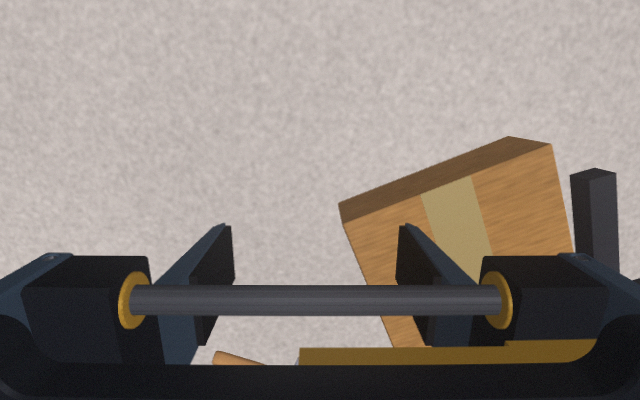

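The scene picture shows the bed at pixels (253–332, 177–222), the motor at (380,190), and the front end to the left, at -y. The bottle is at (242,202), the screwdriver at (226,243) and the gear at (312,260). Next I zoom in to measure.

```bash
python3 - <<'E'
import cv2
a=cv2.imread("pics/scene0.png")[160:280,140:400]
cv2.imwrite("pics/z0.png",cv2.resize(a,None,fx=3,fy=3,interpolation=cv2.INTER_CUBIC))
a=cv2.imread("pics/side0.png")[150:260,270:460]
cv2.imwrite("pics/z1.png",cv2.resize(a,None,fx=4,fy=4,interpolation=cv2.INTER_CUBIC))
E
```

```text
(no output)
```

View pics/z0.png

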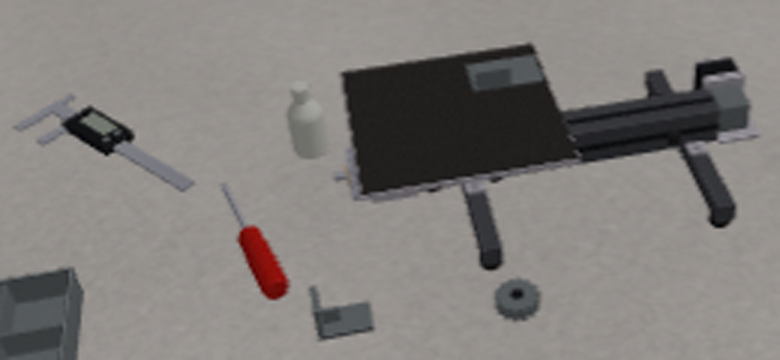

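View pics/z1.png

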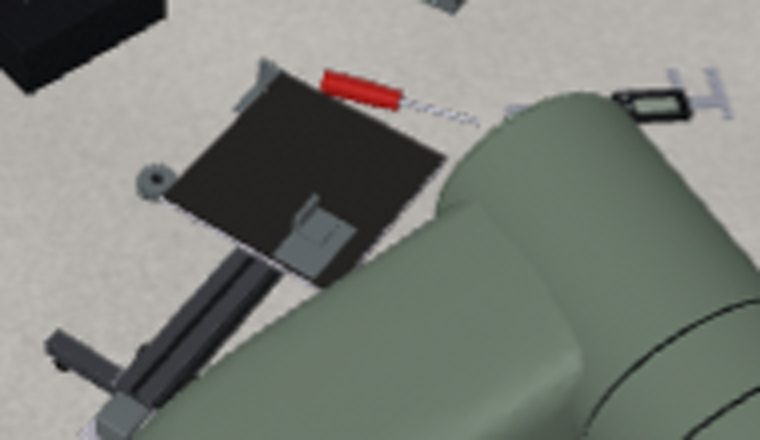

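```bash
cat >h.py <<'E'
import numpy as np,cv2
from scipy.spatial.transform import Rotation as R
def ray(c,uv,view=None):
    V=c["view"] if view is None else view
    d=np.array([[(uv[0]-c["cx"])/c["fx"],(uv[1]-c["cy"])/c["fy"]]])
    s=d[0].copy()
    for _ in range(10): s=d[0]/(1+c["k1"]*(s@s))
    dc=np.array([s[0],-s[1],-1]); Rw=V[:3,:3].T
    return -Rw@V[:3,3], Rw@dc
def onz(c,uv,z,view=None):
    o,d=ray(c,uv,view); return o+d*(z-o[2])/d[2]
def proj(c,p,view=None):
    V=c["view"] if view is None else view
    q=V[:3,:3]@p+V[:3,3]; s=np.array([q[0],-q[1]])/-q[2]; s=s*(1+c["k1"]*(s@s))
    return np.array([c["cx"]+c["fx"]*s[0],c["cy"]+c["fy"]*s[1]])
def wview(c,st):
    q=st["ee_rot"]; T=np.eye(4); T[:3,:3]=R.from_quat([q[1],q[2],q[3],q[0]]).as_matrix(); T[:3,3]=st["tool_pos"]
    return np.linalg.inv(T@c["T_tool_cam"])
E
python3 - <<'E'
from h import *
from rig import r
c=r.read_camera("scene")
P=[onz(c,(140+u/3,160+v/3),.107) for u,v in [(342,72),(533,44),(579,160),(365,193)]]
for p in P: print(p)
for i in range(4): print(np.linalg.norm(P[i]-P[(i+1)%4]))
for i,j in [(0,1),(3,2)]:
    d=P[j]-P[i]; print(np.degrees(np.arctan2(d[1],d[0])))
for i,j in [(0,3),(1,2)]:
    d=P[j]-P[i]; print(np.degrees(np.arctan2(d[1],d[0]))+90)
for n,u,v,z in [("bot",310,155,0),("bottop",299,88,.085),("drvtip",225,185,0),("drvend",275,295,.01),("brk",345,330,0),("gear",517,300,.01),("calend",190,188,0),("bracktop",320,290,.039)]:
    print(n,onz(c,(140+u/3,160+v/3),z))
print(R.from_quat([0.145392269,0.989373717,-8.5e-4,-1.4e-4]).as_matrix())
E
```

```text
[ 0.4351442 -0.2491003  0.107    ]
[ 0.39866742 -0.05612412  0.107     ]
[ 0.58449637 -0.02094461  0.107     ]
[ 0.61715599 -0.2110157   0.107     ]
0.1963933905677887
0.18912957773271033
0.19285660521721862
0.18595356784990155
100.70388598487624
99.74983539281665
101.81820451005792
100.71987356826936
bot [ 0.43512451 -0.29749769  0.        ]
bottop [ 0.42955181 -0.29631006  0.085     ]
drvtip [ 0.47785105 -0.37993629  0.        ]
drvend [ 0.64365789 -0.30266616  0.01      ]
brk [ 0.68031609 -0.23670176  0.        ]
gear [ 0.66237429 -0.08194679  0.01      ]
calend [ 0.48032991 -0.41545044  0.        ]
bracktop [ 0.66680543 -0.25475439  0.039     ]
[[-9.57722137e-01  2.87694340e-01 -5.24191495e-04]
 [ 2.87694816e-01  9.57720731e-01 -1.64122547e-03]
 [ 2.98577833e-05 -1.72264514e-03 -9.99998516e-01]]
```

```bash
cat >>h.py <<'E'
def Rs(st):
    q=st["ee_rot"]; return R.from_quat([q[1],q[2],q[3],q[0]])
def down(yaw):
    a=np.radians(yaw); x=np.array([np.cos(a),np.sin(a),0]); z=np.array([0,0,-1.]); return R.from_matrix(np.c_[x,np.cross(z,x),z])
def plan(st,wps,yaw,nrot=8):
    "wps: list of (pos,rows); rotation spread over the first nrot rows"
    p=np.array(st["tool_pos"]);R0=Rs(st);R1=down(yaw)
    rv=(R0.inv()*R1).as_rotvec(); i=0; S=[];A=[]; Rc=R0; pc=p
    for tgt,n in wps:
        p0=pc.copy()
        for k in range(n):
            pn=p0+(np.array(tgt)-p0)*(k+1)/n
            f=min(1,(i+1)/nrot); Rn=R0*R.from_rotvec(rv*f)
            s=(Rc.inv().apply(pn-pc))*100; S.append([round(v,2) for v in s])
            A.append([round(v,3) for v in (Rc.inv()*Rn).as_rotvec()])
            pc=pn;Rc=Rn;i+=1
    print("slide",S);print("angular",A)
E
python3 - <<'E'
from h import *
from rig import r
plan(r.read_state(),[((.37,.30,.236),8),((.5,-.0,.236),8),((.535,-.276,.21),8)],100.7,10)
E
```

```text
slide [[np.float64(-3.35), np.float64(-2.26), np.float64(-0.0)], [np.float64(-3.58), np.float64(-1.88), np.float64(-0.01)], [np.float64(-3.76), np.float64(-1.48), np.float64(-0.01)], [np.float64(-3.9), np.float64(-1.06), np.float64(-0.01)], [np.float64(-3.99), np.float64(-0.63), np.float64(-0.01)], [np.float64(-4.04), np.float64(-0.19), np.float64(-0.01)], [np.float64(-4.04), np.float64(0.25), np.float64(-0.01)], [np.float64(-3.98), np.float64(0.69), np.float64(-0.01)], [np.float64(-4.09), np.float64(0.02), np.float64(0.0)], [np.float64(-4.06), np.float64(0.46), np.float64(0.0)], [np.float64(-3.99), np.float64(0.9), np.float64(0.0)], [np.float64(-3.99), np.float64(0.9), np.float64(0.0)], [np.float64(-3.99), np.float64(0.9), np.float64(0.0)], [np.float64(-3.99), np.float64(0.9), np.float64(0.0)], [np.float64(-3.99), np.float64(0.9), np.float64(0.0)], [np.float64(-3.99), np.float64(0.9), np.float64(0.0)], [np.float64(-3.47), np.float64(-0.21), np.float64(0.33)], [np.float64(-3.47), np.float64(-0.21), np.float64(0.33)], [np.float64(-3.47), np.float64(-0.21), np.float64(0.33)], [np.float
[... 891 characters left out ...]
at64(0.0)], [np.float64(0.0), np.float64(0.0), np.float64(0.0)], [np.float64(0.0), np.float64(0.0), np.float64(0.0)], [np.float64(0.0), np.float64(0.0), np.float64(0.0)], [np.float64(0.0), np.float64(0.0), np.float64(0.0)], [np.float64(0.0), np.float64(0.0), np.float64(0.0)], [np.float64(0.0), np.float64(0.0), np.float64(0.0)], [np.float64(0.0), np.float64(0.0), np.float64(0.0)], [np.float64(0.0), np.float64(0.0), np.float64(0.0)], [np.float64(0.0), np.float64(0.0), np.float64(0.0)], [np.float64(0.0), np.float64(0.0), np.float64(0.0)], [np.float64(0.0), np.float64(0.0), np.float64(0.0)], [np.float64(0.0), np.float64(0.0), np.float64(0.0)], [np.float64(0.0), np.float64(0.0), np.float64(0.0)]]
```

Request:
servo_tool(slide=[[-3.3,-2.3,0],[-3.6,-1.9,0],[-3.7,-1.5,0],[-3.9,-1.1,0],[-4,-0.6,0],[-4,-0.2,0],[-4,0.2,0],[-4,0.7,0]], angular=[[0,0,0.11],[0,0,0.11],[0,0,0.11],[0,0,0.11],[0,0,0.11],[0,0,0.11],[0,0,0.11],[0,0,0.11]], claw=0)

```text
t: 0.87
tool_pos: [0.3661, 0.2936, 0.2324]
ee_rot: [-0.001, 0.564, 0.826, -0.0]
force: [0.2, 0.3, -0.1]
opening: 0.0411
```

```bash
sed -i 's/round(v,2)/round(float(v),2)/;s/round(v,3)/round(float(v),3)/' h.py; python3 - <<'E'
from h import *
from rig import r
plan(r.read_state(),[((.49,-.0,.236),8)],100.7,5)
E
```

```text
slide [[-3.98, 0.1, -0.05], [-3.97, 0.25, -0.05], [-3.96, 0.4, -0.05], [-3.95, 0.55, -0.05], [-3.92, 0.69, -0.05], [-3.89, 0.84, -0.04], [-3.89, 0.84, -0.04], [-3.89, 0.84, -0.04]]
angular [[-0.0, -0.0, 0.037], [-0.0, -0.0, 0.037], [-0.0, -0.0, 0.037], [-0.0, -0.0, 0.037], [-0.0, -0.0, 0.037], [0.0, 0.0, 0.0], [0.0, 0.0, 0.0], [0.0, 0.0, 0.0]]
```

Request:
servo_tool(slide=[[-4,0.1,-0.05],[-4,0.25,-0.05],[-4,0.4,-0.05],[-4,0.55,-0.05],[-4,0.7,-0.05],[-3.9,0.8,0],[-3.9,0.8,0],[-3.9,0.8,0]], angular=[[0,0,0.037],[0,0,0.037],[0,0,0.037],[0,0,0.037],[0,0,0.037],[0,0,0],[0,0,0],[0,0,0]])

```text
t: 1.53
tool_pos: [0.4904, -0.0158, 0.2346]
ee_rot: [-0.0, 0.643, 0.766, 0.001]
force: [0.5, 0.2, 1.0]
opening: 0.0005
```

```bash
python3 - <<'E'
from h import *
from rig import r
plan(r.read_state(),[((.536,-.285,.21),8)],100.7,5)
E
```

```text
slide [[-3.41, -0.02, 0.3], [-3.41, -0.03, 0.3], [-3.41, -0.04, 0.3], [-3.41, -0.05, 0.31], [-3.41, -0.06, 0.31], [-3.41, -0.06, 0.31], [-3.41, -0.06, 0.31], [-3.41, -0.06, 0.31]]
angular [[0.0, -0.0, -0.003], [0.0, -0.0, -0.003], [0.0, -0.0, -0.003], [0.0, -0.0, -0.003], [0.0, -0.0, -0.003], [0.0, 0.0, 0.0], [0.0, 0.0, 0.0], [0.0, 0.0, 0.0]]
```

Request:
servo_tool(slide=[[-3.4,0,0.3],[-3.4,0,0.3],[-3.4,0,0.3],[-3.4,0,0.3],[-3.4,0,0.3],[-3.4,0,0.3],[-3.4,0,0.3],[-3.4,0,0.3]], angular=[[0,0,-0.003],[0,0,-0.003],[0,0,-0.003],[0,0,-0.003],[0,0,0],[0,0,0],[0,0,0],[0,0,0]])

```text
t: 2.2
tool_pos: [0.5406, -0.2994, 0.2088]
ee_rot: [0.0, 0.64, 0.769, 0.002]
force: [1.0, 0.7, 0.5]
opening: 0.0004
```

```bash
python3 - <<'E'
from h import *
from rig import r
st=r.read_state(); c=r.read_camera("wrist")
print(st["tool_pos"],Rs(st).as_matrix()[:,0])
cv2.imwrite("pics/w1.png",c["img"][:,:,::-1])
E
```

```text
[ 0.54060673 -0.29935807  0.20875843] [-0.18125589  0.98343282  0.00248902]
```

View pics/w1.png

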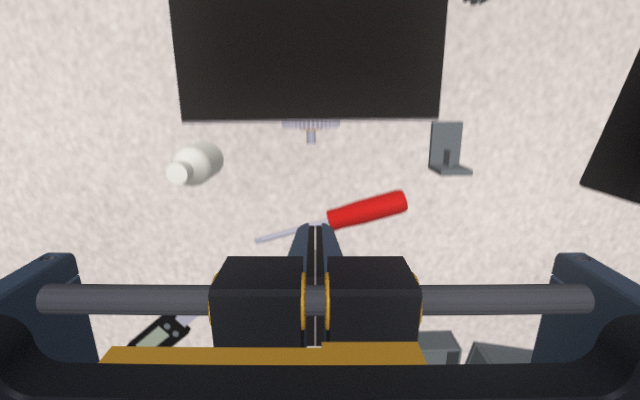

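The wrist picture shows the bed's front edge running from (183,121) to (438,118). The wheel rim peeks out at (282–340,120–128) and the screw end at (311,141).

```bash
python3 - <<'E'
from h import *
from rig import r
st=r.read_state(); c=r.read_camera("wrist"); V=wview(c,st)
a=onz(c,(183,121),.107,V);b=onz(c,(438.5,118.5),.107,V);print(a,b,np.linalg.norm(a-b),(a+b)/2,np.degrees(np.arctan2(*(b-a)[1::-1]))+90)
print("wheel sides",onz(c,(282,125),.052,V),onz(c,(340,125),.052,V),"screw",onz(c,(311,142),.054,V))
m=(a+b)/2; A=np.array([-.186,.983,0])
print("dist tcp->edge along",(m-st["tool_pos"])@A,"lat",(m-st["tool_pos"])@np.array([.983,.186,0]))
E
```

```text
[ 0.43578288 -0.25752195  0.107     ] [ 0.61764403 -0.22284303  0.107     ] 0.18513806484976997 [ 0.52671346 -0.24018249  0.107     ] 100.79606349290594
wheel sides [ 0.50258297 -0.25243406  0.052     ] [ 0.5531197 -0.2432979  0.052    ] screw [ 0.53044435 -0.2623715   0.054     ]
dist tcp->edge along 0.06738594903766154 lat -0.002328524229825142
```

Request:
servo_tool(slide=[[0,0,1.5],[0,0,2],[0,0,2],[0,0,2],[0,0,1.5],[0,-0.1,0.4],[0,-0.1,0],[0,0,0]], angular=[[0,0,0],[0,0,0],[0,0,0],[0,0,0],[0,0,0],[0,0,0],[0,0,0],[0,0,0]])

```text
t: 2.97
tool_pos: [0.5386, -0.301, 0.1099]
ee_rot: [-0.0, 0.643, 0.766, 0.002]
force: [-0.5, 0.0, 0.2]
opening: 0.0004
```

```bash
python3 - <<'E'
from h import *
from rig import r
st=r.read_state(); c=r.read_camera("wrist")
print(st["tool_pos"],st["force"])
cv2.imwrite("pics/w2.png",c["img"][:,:,::-1])
a=r.read_camera("scene")["img"][160:280,140:400,::-1]
cv2.imwrite("pics/s2.png",cv2.resize(a,None,fx=3,fy=3,interpolation=cv2.INTER_CUBIC))
E
```

```text
[ 0.53856747 -0.30095967  0.10989143] [-0.52472347  0.00085431  0.15641935]
```

View pics/w2.png

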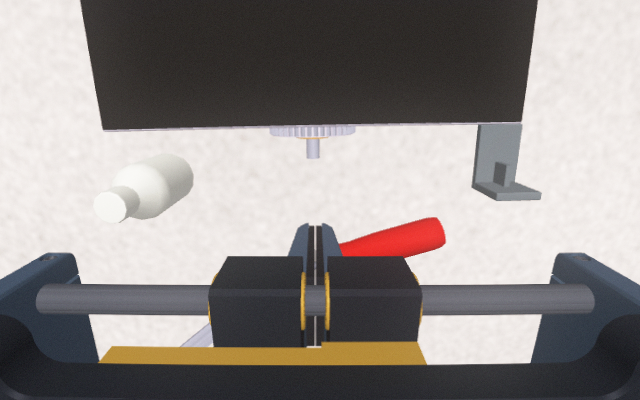

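View pics/s2.png

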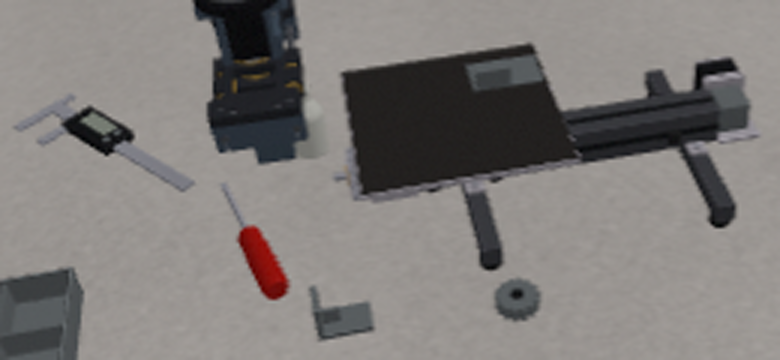

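```bash
python3 - <<'E'
from h import *
from rig import r
st=r.read_state(); c=r.read_camera("wrist"); V=wview(c,st)
a=onz(c,(104,129),.107,V);b=onz(c,(522,123),.107,V);print(np.linalg.norm(a-b),(a+b)/2,np.degrees(np.arctan2(*(b-a)[1::-1]))+90)
m=(a+b)/2; A=np.array([-.186,.983,0]);L=np.array([.983,.186,0])
print((m-st["tool_pos"])@A,(m-st["tool_pos"])@L)
for u,v,z in [((269),128,.052),(355,128,.052),(313,158,.052)]:
  w=onz(c,(u,v),z,V); print(w,(w-m)@A,(w-m)@L)
E
```

```text
0.18738980768805366 [ 0.52602854 -0.23256274  0.107     ] 100.81580086044721
0.07007142601266904 -0.000161104512734119
[ 0.50067382 -0.24232906  0.052     ] -0.0048843156426180995 -0.026740232301181173
[ 0.55192957 -0.23328582  0.052     ] -0.0055283803165966485 0.02532621421007529
[ 0.5300439  -0.25570708  0.052     ] -0.023497747708384954 -0.0003577492968716388
```

Request:
servo_tool(slide=[[1.5,0,0],[1.5,0,0],[1,0,0],[0.8,0,0],[0.8,0,0],[0.8,0,0],[0.8,0,0],[0.8,0,0]], angular=[[0,0,0],[0,0,0],[0,0,0],[0,0,0],[0,0,0],[0,0,0],[0,0,0],[0,0,0]])

```text
t: 3.78
tool_pos: [0.5252, -0.2171, 0.1143]
ee_rot: [0.005, 0.642, 0.767, 0.002]
force: [-0.4, -2.4, -0.2]
opening: 0.0004
```

Request:
servo_tool(slide=[[1,0,0],[1.2,0,0],[1.4,0,0],[1.5,0,0],[1.5,0,0],[1.5,0,0],[1.5,0,0],[1.5,0,0]], angular=[[0,0,0],[0,0,0],[0,0,0],[0,0,0],[0,0,0],[0,0,0],[0,0,0],[0,0,0]])

```text
t: 4.45
tool_pos: [0.5022, -0.0994, 0.1143]
ee_rot: [0.006, 0.642, 0.766, 0.0]
force: [0.3, -3.0, -0.7]
opening: 0.0002
```

Request:
servo_tool(slide=[[0.7,0,0],[0.5,0,0],[0.4,0,0],[0.4,0,0],[0.4,0,0],[0.4,0,0],[0.4,0,0],[0.4,0,0]], angular=[[0,0,0],[0,0,0],[0,0,0],[0,0,0],[0,0,0],[0,0,0],[0,0,0],[0,0,0]])

```text
t: 5.12
tool_pos: [0.4993, -0.0836, 0.1153]
ee_rot: [0.028, 0.631, 0.775, -0.017]
force: [0.7, -16.4, -1.6]
opening: 0.0005
```

```bash
python3 - <<'E'
from h import *
from rig import r
st=r.read_state(); c=r.read_camera("wrist")
print(st["tool_pos"],st["force"])
cv2.imwrite("pics/w3.png",c["img"][:,:,::-1])
a=r.read_camera("scene")["img"][140:280,180:420,::-1]
cv2.imwrite("pics/s3.png",cv2.resize(a,None,fx=3,fy=3,interpolation=cv2.INTER_CUBIC))
E
```

```text
[ 0.49932816 -0.08363735  0.11525684] [  0.73535645 -16.42499093  -1.59546682]
```

View pics/w3.png

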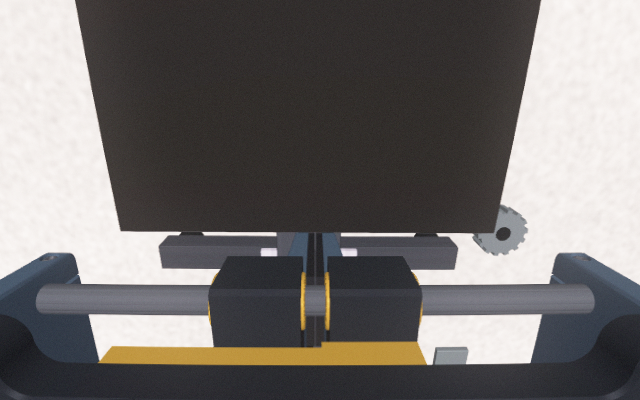

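View pics/s3.png

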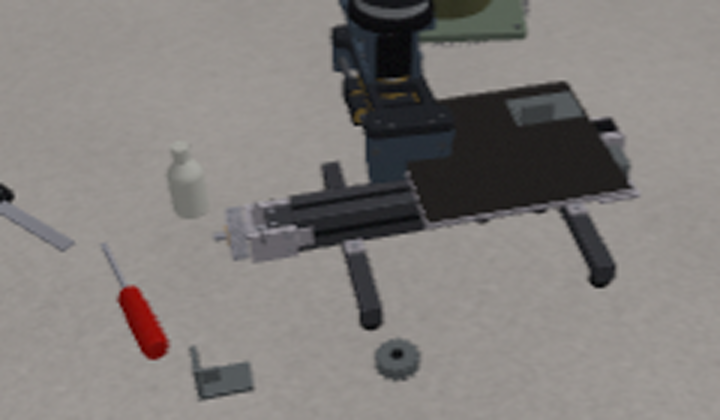

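The bed stopped with about 16 N on the tool, so it is against the bumpers. I back off, rise and look at the take-up.

Request:
servo_tool(slide=[[-0.3,0,0],[-1,0,0],[-2,0,-0.5],[-2.5,0,-1],[-2.5,0,-1.5],[-2.5,0,-1.5],[-2,0,-1],[0,0,0]], angular=[[0,0,0],[0,0,0],[0,0,0],[0,0,0],[0,0,0],[0,0,0],[0,0,0],[0,0,0]])

```text
t: 5.88
tool_pos: [0.5246, -0.2095, 0.1792]
ee_rot: [0.025, 0.632, 0.775, -0.015]
force: [0.9, -0.1, -0.1]
opening: 0.0005
```

```bash
python3 - <<'E'
from h import *
from rig import r
st=r.read_state(); 
print(st["tool_pos"],st["force"],st["t"])
plan(st,[((.5275,-.235,.18),8)],100.8,6)
E
```

```text
[ 0.52463487 -0.20950046  0.17922859] [ 0.91105617 -0.05579685 -0.11130351] 5.8833
slide [[-0.32, -0.03, 0.01], [-0.32, -0.03, 0.01], [-0.32, -0.03, 0.0], [-0.32, -0.03, -0.0], [-0.32, -0.03, -0.0], [-0.32, -0.03, -0.01], [-0.32, -0.02, -0.01], [-0.32, -0.02, -0.01]]
angular [[0.002, 0.01, 0.002], [0.002, 0.01, 0.002], [0.002, 0.01, 0.002], [0.002, 0.01, 0.002], [0.002, 0.01, 0.002], [0.002, 0.01, 0.002], [0.0, 0.0, 0.0], [0.0, 0.0, 0.0]]
```

Request:
servo_tool(slide=[[-0.32,0,0],[-0.32,0,0],[-0.32,0,0],[-0.32,0,0],[-0.32,0,0],[-0.32,0,0],[-0.1,0,0],[0,0,0]], angular=[[0.002,0.01,0.002],[0.002,0.01,0.002],[0.002,0.01,0.002],[0.002,0.01,0.002],[0.002,0.01,0.002],[0.002,0.01,0.002],[0,0,0],[0,0,0]])

```text
t: 6.55
tool_pos: [0.5273, -0.2275, 0.1764]
ee_rot: [-0.009, 0.637, 0.771, 0.002]
force: [-0.2, -0.8, 0.1]
opening: 0.0006
```

```bash
python3 - <<'E'
from h import *
from rig import r
st=r.read_state(); c=r.read_camera("wrist")
print(st["tool_pos"],Rs(st).as_matrix())
cv2.imwrite("pics/w4.png",c["img"][:,:,::-1])
np.savez("w4.npz",img=c["img"],V=wview(c,st))
cv2.imwrite("pics/w4z.png",cv2.resize(c["img"][80:270,220:420,::-1],None,fx=3.0,fy=3,interpolation=cv2.INTER_CUBIC))
E
```

```text
[ 0.52731387 -0.22749919  0.17637631] [[-0.18820657  0.98206456 -0.01129111]
 [ 0.98197738  0.18836731  0.01543327]
 [ 0.01728334 -0.00818297 -0.99981715]]
```

View pics/w4.png

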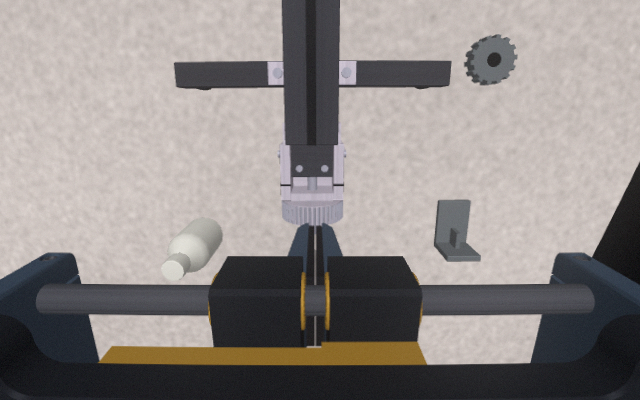

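View pics/w4z.png

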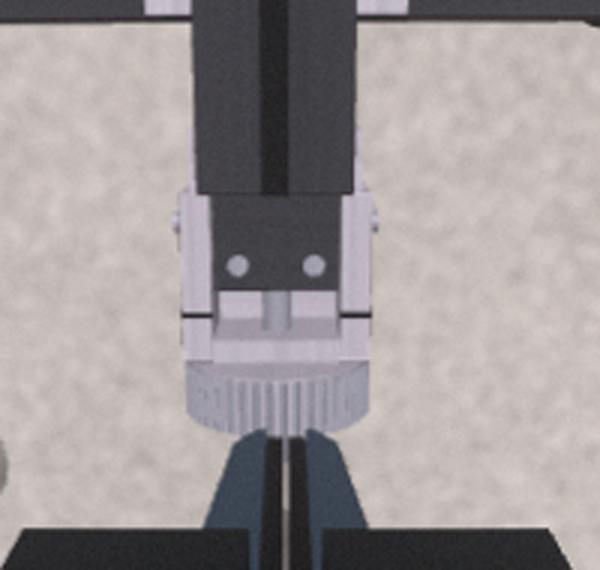

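Zoomed, the carrier front face is at row ≈290 (picture row 176.7) and the gauge lines at row ≈315 (185). The wheel is at columns 186–369. I'll measure these.

```bash
python3 - <<'E'
from h import *
from rig import r
st=r.read_state(); c=r.read_camera("wrist"); V=wview(c,st)
A=np.array([-.187,.982,0]);L=np.array([.982,.187,0])
def z(u,v,h): return onz(c,(220+u/3-.33,80+v/3-.33),h,V)
o=z(275,193,.072)
for n,u,v,h in [("beamend",275,193,.072),("carr",277,290,.066),("gauge",277,315,.066),("gL",197,315.5,.066),("gR",356,315,.066),("cheekL",181,315,.066),("cheekR",372,315,.066),("wallback",277,333,.066),("wallfront",277,361,.066),("wheelL",186,385,.052),("wheelR",370,385,.052),("wheelLf",186,412,.052),("wheelRf",370,412,.052)]:
    w=z(u,v,h); print(n,w.round(4),((w-o)@A*1e3).round(1),((w-o)@L*1e3).round(1), )
print("tcp",((st["tool_pos"]-o)@A*1e3).round(1),((st["tool_pos"]-o)@L*1e3).round(1))
# bed edge
g=c["img"].astype(int).sum(2)
E
```

```text
beamend [ 0.514  -0.1778  0.072 ] 0.0 0.0
carr [ 0.5192 -0.2031  0.066 ] -25.9 0.4
gauge [ 0.5205 -0.2098  0.066 ] -32.6 0.4
gL [ 0.4997 -0.2139  0.066 ] -32.8 -20.8
gR [ 0.541  -0.2058  0.066 ] -32.5 21.2
cheekL [ 0.4955 -0.2146  0.066 ] -32.7 -25.0
cheekR [ 0.5451 -0.205   0.066 ] -32.5 25.5
wallback [ 0.5214 -0.2146  0.066 ] -37.5 0.4
wallfront [ 0.5228 -0.2222  0.066 ] -45.2 0.4
wheelL [ 0.4992 -0.2379  0.052 ] -56.3 -25.8
wheelR [ 0.5506 -0.2279  0.052 ] -56.1 26.5
wheelLf [ 0.5005 -0.2459  0.052 ] -64.3 -26.0
wheelRf [ 0.5523 -0.2358  0.052 ] -64.1 26.7
tcp -51.2 3.8
```

Everything agrees with the given sizes: gauge at -32.6 mm, cheeks ±25 mm, wheel ±26 mm. The carrier is 6.7 mm short, which needs about 134 mm of rim travel. I'll place the fingertip over the left part of the rim.

```bash
cat >>h.py <<'E'
O=np.array([.514,-.1778,0]);A=np.array([-.187,.982,0]);L=np.array([.982,.187,0])
def ax(st):
    d=st["tool_pos"]-O; return (np.array([d@A,d@L,st["tool_pos"][2]])*1e3).round(1)
def W(x,l,z): return O+A*x/1e3+L*l/1e3+np.array([0,0,z/1e3])
E
python3 - <<'E'
from h import *
from rig import r
st=r.read_state();print(ax(st))
plan(st,[(W(-61,-18,104),8)],100.8,5)
E
```

```text
[-51.    3.7 176.5]
slide [[-0.14, -0.26, 0.91], [-0.14, -0.27, 0.91], [-0.13, -0.27, 0.91], [-0.13, -0.27, 0.91], [-0.13, -0.27, 0.91], [-0.12, -0.27, 0.91], [-0.12, -0.27, 0.91], [-0.12, -0.27, 0.91]]
angular [[-0.002, -0.003, 0.0], [-0.002, -0.003, 0.0], [-0.002, -0.003, 0.0], [-0.002, -0.003, 0.0], [-0.002, -0.003, 0.0], [0.0, 0.0, 0.0], [0.0, 0.0, 0.0], [0.0, 0.0, 0.0]]
```

Request:
servo_tool(slide=[[-0.2,-0.4,1],[-0.2,-0.4,1.2],[-0.2,-0.4,1.2],[-0.2,-0.4,1.2],[-0.2,-0.4,1.2],[-0.1,-0.2,0.8],[0,0,0.3],[0,0,0]], angular=[[-0.002,-0.003,0],[-0.002,-0.003,0],[-0.002,-0.003,0],[-0.002,-0.003,0],[-0.002,-0.003,0],[0,0,0],[0,0,0],[0,0,0]])

```text
t: 7.32
tool_pos: [0.5077, -0.2403, 0.1064]
ee_rot: [0.002, 0.636, 0.772, 0.002]
force: [0.1, -0.3, -0.1]
opening: 0.0003
```

```bash
python3 - <<'E'
from h import *
from rig import r
st=r.read_state();print(ax(st),Rs(st).as_matrix().round(3),st["force"])
c=r.read_camera("wrist")
cv2.imwrite("pics/w5.png",c["img"][:,:,::-1])
E
```

```text
[-60.2 -17.9 106.4] [[-0.191  0.982  0.006]
 [ 0.982  0.191  0.001]
 [-0.     0.006 -1.   ]] [ 0.09594765 -0.32819064 -0.11321895]
```

View pics/w5.png

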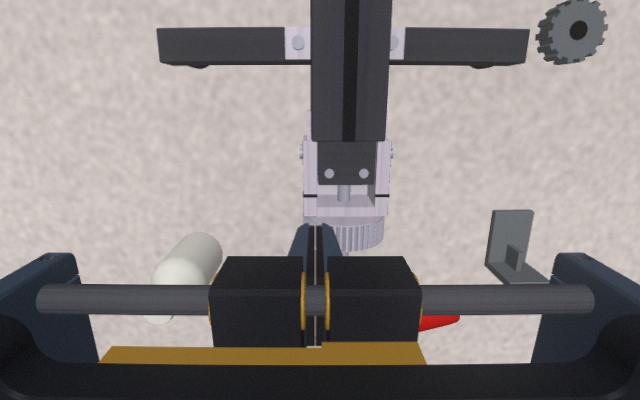

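The fingertip stands over the left part of the rim with the carrier and gauge in view. I lower it to contact.

Request:
servo_tool(slide=[[0,0,0.2],[0,0,0.2],[0,0,0.1],[0,0,0.1],[0,0,0.1],[0,0,0.1],[0,0,0.1],[0,0,0.1]], angular=[[0,0,0],[0,0,0],[0,0,0],[0,0,0],[0,0,0],[0,0,0],[0,0,0],[0,0,0]])

```text
t: 8.03
tool_pos: [0.5108, -0.2408, 0.0988]
ee_rot: [0.005, 0.635, 0.772, 0.003]
force: [0.0, -0.5, 0.5]
opening: 0.0004
```

Request:
servo_tool(slide=[[0,0,0.15],[0,0.3,0.15],[0,0.4,0.15],[0,0.4,0.15],[0,0.4,0.15],[0,0.4,0.15],[0,0.4,0.15],[0,0.4,0.15]], angular=[[0,0,0],[0,0,0],[0,0,0],[0,0,0],[0,0,0],[0,0,0],[0,0,0],[0,0,0]])

```text
t: 8.7
tool_pos: [0.5314, -0.2369, 0.0996]
ee_rot: [0.003, 0.635, 0.773, -0.001]
force: [-2.7, 0.7, 9.3]
opening: 0.0004
```

```bash
cat >look.py <<'E'
from h import *
from rig import r
import sys
st=r.read_state();c=r.read_camera("wrist");V=wview(c,st)
print(ax(st),st["force"].round(1),Rs(st).as_matrix()[2].round(3),st["t"])
# rectified top view of plane z=66 : rows axial 0..-50, cols lateral -35..35, 10 px/mm
xs=np.arange(5,-48,-.1);ls=np.arange(-32,32,.1)
P=np.array([[W(x,l,66) for l in ls] for x in xs]).reshape(-1,3)
q=P@V[:3,:3].T+V[:3,3];s=np.c_[q[:,0],-q[:,1]]/-q[:,2:];s=s*(1+c["k1"]*(s**2).sum(1,keepdims=True))
m=(s*c["fx"]+[c["cx"],c["cy"]]).astype(np.float32).reshape(len(xs),len(ls),2)
o=cv2.remap(np.ascontiguousarray(c["img"][:,:,::-1]),m[...,0],m[...,1],cv2.INTER_CUBIC)
cv2.imwrite(f"pics/{sys.argv[1]}.png",o)
g=cv2.cvtColor(o,cv2.COLOR_BGR2GRAY).astype(float)
def prof(l0,l1): 
    i=[int((l+32)*10) for l in (l0,l1)]; return g[:,i[0]:i[1]].mean(1)
for nm,l0,l1,a0,a1 in [("carrL",-12,-6,-18,-36),("carrR",7,13,-18,-36)]:
    p=cv2.GaussianBlur(prof(l0,l1)[:,None],(1,9),0)[:,0]; i0,i1=int((5-a0)*10),int((5-a1)*10)
    d=np.diff(p)[i0:i1]; k=np.argmax(d); print(nm,round(xs[i0+k],1),round(d[k],1))
for nm,l0,l1 in [("gL",-23.5,-19),("gR",19.5,24)]:
    p=cv2.GaussianBlur(prof(l0,l1)[:,None],(1,9),0)[:,0]; i0,i1=int((5+28)*10),int((5+38)*10)
    w=np.clip(np.median(p[i0:i1])-15-p[i0:i1],0,None); print(nm,round((w*xs[i0:i1]).sum()/max(w.sum(),1e-6),1),round(p[i0:i1].min()))
E
python3 look.py t1
```

```text
[-61.3   6.1  99.6] [-2.7  0.7  9.3] [-0.006  0.002 -1.   ] 8.7
carrL -27.0 15.0
carrR -26.9 16.9
gL -32.8 30
gR -32.5 30
```

View pics/t1.png

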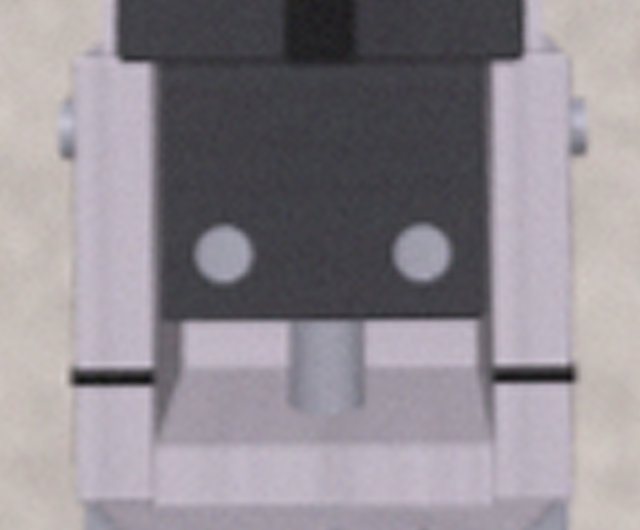

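It rolls cleanly: 9 N pressing, 2.7 N along the rim, and the carrier moved about 1 mm. I finish this stroke, lift and return.

Request:
servo_tool(slide=[[0,0.4,0.15],[0,0.4,0.15],[0,0.4,0.15],[0,0,-0.3],[0,-1,-0.8],[0,-1.5,0],[0,-1.5,0],[0,-0.5,0]], angular=[[0,0,0],[0,0,0],[0,0,0],[0,0,0],[0,0,0],[0,0,0],[0,0,0],[0,0,0]])

```text
t: 9.42
tool_pos: [0.4988, -0.2431, 0.1077]
ee_rot: [0.003, 0.634, 0.774, -0.001]
force: [-1.0, 0.3, -0.2]
opening: 0.0008
```

```bash
python3 look.py t2
```

```text
[-61.3 -27.2 107.7] [-1.   0.3 -0.2] [-0.006  0.003 -1.   ] 9.4167
carrL -27.2 11.4
carrR -27.4 8.8
gL -32.8 42
gR -32.6 39
```

Request:
servo_tool(slide=[[0,0.5,0.3],[0,0.3,0.3],[0,0.1,0.2],[0,0.3,0.15],[0,0.45,0.15],[0,0.45,0.15],[0,0.45,0.15],[0,0.45,0.15]], angular=[[0,0,0],[0,0,0],[0,0,0],[0,0,0],[0,0,0],[0,0,0],[0,0,0],[0,0,0]])

```text
t: 10.13
tool_pos: [0.5311, -0.2376, 0.0997]
ee_rot: [0.004, 0.633, 0.774, -0.002]
force: [-2.6, -0.5, 6.6]
opening: 0.0001
```

Request:
servo_tool(slide=[[0,0.45,0.15],[0,0.45,0.15],[0,0.45,0.15],[0,0,-0.3],[0,-0.6,-0.8],[0,-1.4,0],[0,-1.2,0],[0,0,0]], angular=[[0,0,0],[0,0,0],[0,0,0],[0,0,0],[0,0,0],[0,0,0],[0,0,0],[0,0,0]])

```text
t: 10.8
tool_pos: [0.5157, -0.2401, 0.1066]
ee_rot: [0.004, 0.632, 0.775, -0.002]
force: [-1.0, 0.7, 0.3]
opening: 0.0001
```

```bash
python3 look.py t3
```

```text
[-61.5 -10.  106.6] [-1.   0.7  0.3] [-0.009  0.003 -1.   ] 10.8
carrL -28.4 17.3
carrR -28.2 11.5
gL -32.7 33
gR -32.5 39
```

Request:
servo_tool(slide=[[0,-0.4,0.2],[0,-0.1,0.3],[0,0.3,0.2],[0,0.45,0.15],[0,0.45,0.15],[0,0.45,0.15],[0,0.45,0.15],[0,0.45,0.15]], angular=[[0,0,0.012],[0,0,0],[0,0,0],[0,0,0],[0,0,0],[0,0,0],[0,0,0],[0,0,0]])

```text
t: 11.52
tool_pos: [0.5398, -0.2365, 0.0987]
ee_rot: [0.007, 0.638, 0.77, -0.0]
force: [0.5, -0.6, 0.1]
opening: 0.0002
```

Request:
servo_tool(slide=[[0,0.45,0.15],[0,0.45,0.15],[0,0.45,0.15],[0,0,-0.3],[0,-0.8,-0.8],[0,-1.5,0],[0,-1.5,0],[0,0,0]], angular=[[0,0,0],[0,0,0],[0,0,0],[0,0,0],[0,0,0],[0,0,0],[0,0,0],[0,0,0]])

```text
t: 12.18
tool_pos: [0.5172, -0.2402, 0.1037]
ee_rot: [0.006, 0.636, 0.771, -0.001]
force: [-0.4, 0.2, 0.2]
opening: 0.0005
```

```bash
python3 look.py t4
```

```text
[-61.9  -8.6 103.7] [-0.4  0.2  0.2] [-0.01   0.007 -1.   ] 12.1833
carrL -29.5 12.3
carrR -29.4 13.5
gL -32.7 30
gR -32.5 44
```

Request:
servo_tool(slide=[[0,-0.5,-0.1],[0,-0.2,0.2],[0,0.2,0.3],[0,0.45,0.15],[0,0.45,0.15],[0,0.45,0.15],[0,0.45,0.15],[0,0.45,0.15]], angular=[[-0.003,-0.005,0],[-0.003,-0.005,0],[0,0,0],[0,0,0],[0,0,0],[0,0,0],[0,0,0],[0,0,0]])

```text
t: 12.9
tool_pos: [0.5405, -0.2372, 0.0989]
ee_rot: [0.017, 0.637, 0.771, 0.0]
force: [0.5, -0.3, -0.5]
opening: 0.0004
```

Request:
servo_tool(slide=[[0,0.45,0.15],[0,0.45,0.15],[0,0.4,0.15],[0,0,-0.4],[0,-0.8,-0.8],[0,-1.5,0],[0,-1.5,0],[0,0,0]], angular=[[0,0,0],[0,0,0],[0,0,0],[0,0,0],[0,0,0],[0,0,0],[0,0,0],[0,0,0]])

```text
t: 13.57
tool_pos: [0.5175, -0.2408, 0.1047]
ee_rot: [0.016, 0.635, 0.772, 0.0]
force: [-0.7, -0.7, 0.5]
opening: 0.0006
```

```bash
python3 look.py t5
```

```text
[-62.5  -8.4 104.7] [-0.7 -0.7  0.5] [-0.024  0.021 -0.999] 13.5667
carrL -30.4 11.6
carrR -30.2 11.8
gL -32.8 40
gR -32.4 40
```

Request:
servo_tool(slide=[[0,-0.5,-0.1],[0,-0.2,0.2],[0,0.1,0.3],[0,0.4,0.15],[0,0.45,0.15],[0,0.45,0.15],[0,0.45,0.15],[0,0.45,0.15]], angular=[[0.01,0.012,0],[0.01,0.012,0],[0,0,0],[0,0,0],[0,0,0],[0,0,0],[0,0,0],[0,0,0]])

```text
t: 14.28
tool_pos: [0.5393, -0.2382, 0.0988]
ee_rot: [0.003, 0.636, 0.772, 0.002]
force: [-1.0, 0.5, -0.1]
opening: 0.0001
```

Request:
servo_tool(slide=[[0,0.45,0.15],[0,0.45,0.15],[0,0.4,0.15],[0,0,-0.4],[0,-0.8,-0.8],[0,-1.5,0],[0,-1.5,0],[0,0,0]], angular=[[0,0,0],[0,0,0],[0,0,0],[0,0,0],[0,0,0],[0,0,0],[0,0,0],[0,0,0]])

```text
t: 14.95
tool_pos: [0.5164, -0.2419, 0.1052]
ee_rot: [0.002, 0.634, 0.773, 0.002]
force: [-0.8, -0.4, -0.9]
opening: 0.0005
```

```bash
python3 look.py t6
```

```text
[-63.4  -9.6 105.2] [-0.8 -0.4 -0.9] [-0.001  0.005 -1.   ] 14.95
carrL -31.4 12.3
carrR -31.2 11.9
gL -32.7 32
gR -32.5 36
```

Request:
servo_tool(slide=[[0.2,-0.5,-0.1],[0,-0.2,0.2],[0,0.1,0.3],[0,0.4,0.15],[0,0.45,0.15],[0,0.45,0.15],[0,0.45,0.15],[0,0.45,0.15]], angular=[[0,0,0],[0,0,0],[0,0,0],[0,0,0],[0,0,0],[0,0,0],[0,0,0],[0,0,0]])

```text
t: 15.67
tool_pos: [0.5375, -0.2368, 0.0991]
ee_rot: [0.006, 0.635, 0.773, 0.004]
force: [-0.5, -1.0, 1.2]
opening: 0.0001
```

Request:
servo_tool(slide=[[0,0.45,0.15],[0,0.45,0.15],[0,0.4,0.15],[0,0,-0.4],[0,-0.8,-0.8],[0,-1.5,0],[0,-1.5,0],[0,0,0]], angular=[[0,0,0],[0,0,0],[0,0,0],[0,0,0],[0,0,0],[0,0,0],[0,0,0],[0,0,0]])

```text
t: 16.33
tool_pos: [0.5149, -0.2407, 0.1056]
ee_rot: [0.005, 0.633, 0.774, 0.003]
force: [-0.4, 1.4, -0.2]
opening: 0.0006
```

```bash
python3 look.py t7
```

```text
[-62.  -10.9 105.6] [-0.4  1.4 -0.2] [-0.004  0.012 -1.   ] 16.3333
carrL -32.0 12.4
carrR -31.9 12.7
gL -32.7 37
gR -32.5 42
```

View pics/t7.png

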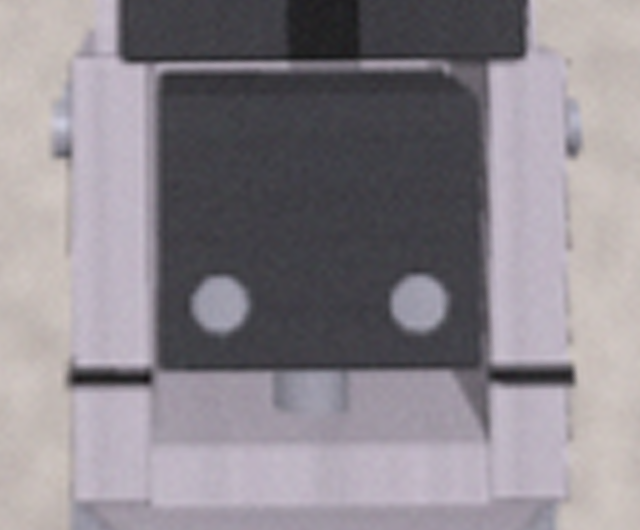

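The carrier is now 0.65–0.8 mm short (face at row 368, lines at 376 at 10 px/mm). One shorter stroke.

Request:
servo_tool(slide=[[0,0,0.2],[0,0,0.3],[0,0.1,0.2],[0,0.4,0.15],[0,0.45,0.15],[0,0.45,0.15],[0,0.1,-0.3],[0,0,-0.6]], angular=[[0,0,0],[0,0,0],[0,0,0],[0,0,0],[0,0,0],[0,0,0],[0,0,0],[0,0,0]])

```text
t: 17.05
tool_pos: [0.5357, -0.2376, 0.1083]
ee_rot: [0.008, 0.633, 0.774, 0.005]
force: [0.8, -0.3, -0.1]
opening: 0.0006
```

```bash
python3 look.py t8
```

```text
[-62.8  10.1 108.3] [ 0.8 -0.3 -0.1] [-0.006  0.018 -1.   ] 17.05
carrL -32.8 8.0
carrR -32.7 8.1
gL -32.8 42
gR -32.6 41
```

View pics/t8.png

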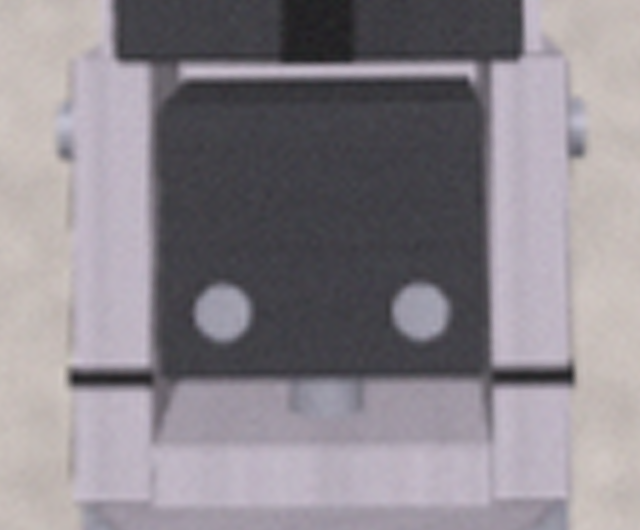

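The carrier's front face is now level with the gauge lines (row ≈376). I retreat upward and check the bed.

Request:
servo_tool(slide=[[0,0,-1],[-0.5,0,-2],[-1,0,-2.5],[-1,0,-2.5],[-1,0,-2.5],[-0.5,0,-1.5],[0,0,-0.5],[0,0,0]], angular=[[0,0,0],[0,0,0],[0,0,0],[0,0,0],[0,0,0],[0,0,0],[0,0,0],[0,0,0]])

```text
t: 17.77
tool_pos: [0.5408, -0.2776, 0.2427]
ee_rot: [0.008, 0.633, 0.774, 0.005]
force: [0.1, 0.0, 0.7]
opening: 0.0001
```

Request:
servo_tool(slide=[[0,0,0],[0,0,0],[0,0,0],[0,0,0],[0,0,0],[0,0,0],[0,0,0],[0,0,0]], angular=[[0,0,0],[0,0,0],[0,0,0],[0,0,0],[0,0,0],[0,0,0],[0,0,0],[0,0,0]])

```text
t: 18.43
tool_pos: [0.5381, -0.2745, 0.2368]
ee_rot: [0.002, 0.632, 0.775, 0.004]
force: [-0.4, 0.5, 0.3]
opening: 0.0001
```

```bash
python3 look.py t9; python3 - <<'E'
from h import *
from rig import r
st=r.read_state();c=r.read_camera("wrist")
cv2.imwrite("pics/w9.png",c["img"][:,:,::-1])
a=r.read_camera("scene")["img"][140:280,180:420,::-1]
cv2.imwrite("pics/s9.png",cv2.resize(a,None,fx=3,fy=3,interpolation=cv2.INTER_CUBIC))
E
```

```text
[-99.4   5.6 236.8] [-0.4  0.5  0.3] [ 0.001  0.009 -1.   ] 18.4333
carrL -33.7 7.7
carrR -33.4 8.2
gL -33.1 59
gR -32.6 57
```

View pics/w9.png

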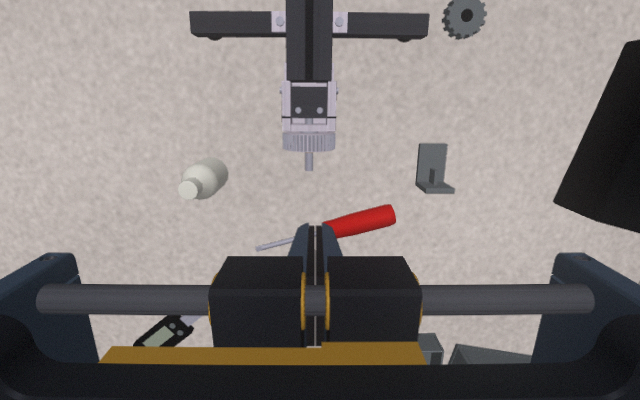

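View pics/s9.png

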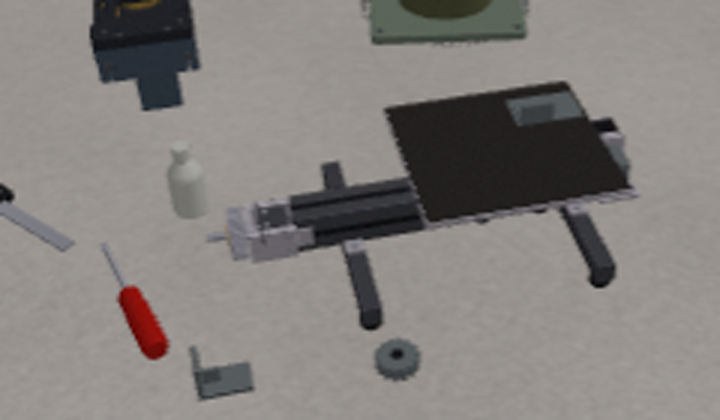

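```bash
python3 - <<'E'
from h import *
from rig import r
c=r.read_camera("scene")
a=onz(c,(180+387/3,140+108/3),.107);b=onz(c,(180+427/3,140+221/3),.107)
a0=onz(c,(140+342/3,160+72/3),.107);b0=onz(c,(140+365/3,160+193/3),.107)
print((a-a0)@A,(b-b0)@A)
plan(r.read_state(),[(W(-72,5,125),8)],100.8,8)
E
```

```text
0.16885036147437782 0.16442740811072537
slide [[0.34, -0.02, 1.4], [0.34, -0.02, 1.4], [0.35, -0.01, 1.4], [0.35, -0.01, 1.4], [0.35, -0.01, 1.4], [0.35, -0.01, 1.4], [0.35, -0.01, 1.4], [0.35, -0.01, 1.4]]
angular [[0.001, -0.0, 0.002], [0.001, -0.0, 0.002], [0.001, -0.0, 0.002], [0.001, -0.0, 0.002], [0.001, -0.0, 0.002], [0.001, -0.0, 0.002], [0.001, -0.0, 0.002], [0.001, -0.0, 0.002]]
```

View pics/t9.png

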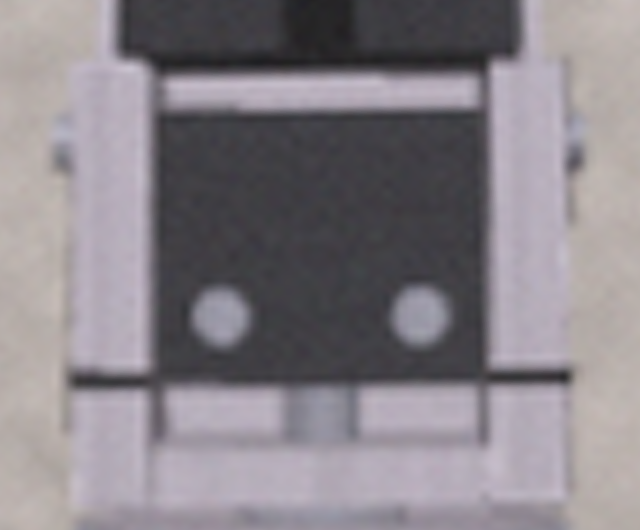

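From afar the face looks up to 0.5 mm past the line, so I take a closer look to settle it.

Request:
servo_tool(slide=[[0.5,0,1.3],[0.5,0,1.6],[0.6,0,1.6],[0.6,0,1.6],[0.6,0,1.6],[0.4,0,1.4],[0.2,0,0.8],[0,0,0]], angular=[[0,0,0],[0,0,0],[0,0,0],[0,0,0],[0,0,0],[0,0,0],[0,0,0],[0,0,0]])

```text
t: 19.3
tool_pos: [0.5341, -0.2414, 0.1369]
ee_rot: [0.007, 0.633, 0.774, 0.004]
force: [-1.0, 0.2, -0.4]
opening: 0.0004
```

Request:
servo_tool(slide=[[0,0,0],[0,0,0],[0,0,0],[0,0,0],[0,0,0],[0,0,0],[0,0,0],[0,0,0]], angular=[[0,0,0],[0,0,0],[0,0,0],[0,0,0],[0,0,0],[0,0,0],[0,0,0],[0,0,0]])

```text
t: 19.97
tool_pos: [0.5367, -0.2438, 0.1414]
ee_rot: [0.011, 0.633, 0.774, 0.005]
force: [-0.1, 0.0, 0.4]
opening: 0.0005
```

```bash
python3 look.py t10; python3 look.py t11 | grep -v '\['
```

```text
[-69.1   9.9 141.4] [-0.1  0.   0.4] [-0.01   0.022 -1.   ] 19.9667
carrL -32.8 9.2
carrR -33.0 8.6
gL -32.7 41
gR -32.6 42
carrL -32.8 9.1
carrR -33.0 8.8
gL -32.8 42
gR -32.6 42
```

View pics/t10.png

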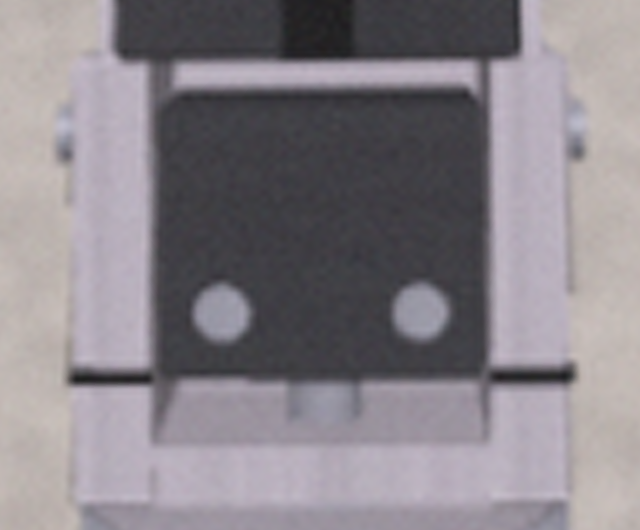

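From close up the face is at -32.9 mm and the line at -32.7 mm, so they line up. The tool is clear of everything at z = 0.141, so I hand in.

```bash
python3 -c "
from rig import r
print(r.sign_off())"
```

```text
the job is handed in; nothing more can be done
None
```

I pushed the bed back to its rear bumpers with the closed fingertips, then rolled the thumbwheel from above in seven full strokes and one short one, without gripping it. I handed the job in with the fingers about 4 cm clear of the wheel; no verdict was reported.

- **Bed:** it stopped with about 16 N on the tool. The scene camera put its travel at 164 and 169 mm at the two front corners, good to a few millimetres. The lower figure leaves little room above the 162 mm limit. Comparing the pictures taken while pressing and near the end, I saw no movement of the bed.
- **Carrier:** the last close-up put its front face at -32.9 mm and the gauge lines at -32.7 mm, a difference of about 0.2 mm.
- **Disagreement:** an earlier look from higher up read the face about 0.7 mm past the line. Each pixel covers almost 1 mm at that height, so I looked again from closer. The close-up before it and the one after both showed the face on the line.
- **Parts lying around:** the screwdriver, bottle, bracket and gear looked unmoved in the last scene picture. The calliper was only partly in view, and I did not check the scraper at the end, though the tool never went near either.

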